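# Hold the sprung keeper arm clear of the panel

### The arm

A 6-joint arm with a two-finger parallel gripper is mounted at the origin on the work surface; the furniture and walls round the work are solid. World frame = base frame: x ahead of the robot, y to its left, z up, the work surface at z = 0. Lengths are in m, angles in rad, forces in N, time in s.
With the tool pointing down it reaches from about 0.325 to 0.9 m from the base axis. Payload 6.1 kg.
Tool frame: the origin (TCP) lies at the very end of the fingers, on their centre line; the grasp point (between the pads) lies 19 mm behind it; z points along the fingers, x is the direction in which the jaws open and shut, and the axes are right-handed (so a half turn about z gives the same grasp; the last joint's range is limited). The gripper opens to 85 mm and grips with 20 to 120 N. Pads are 22 mm wide; open, the fingers measure 114 mm over their backs; the gripper's body (76 mm by 85 mm) begins 54 mm behind the grasp point. The pads swing forward as they close: fully open they stand 13 mm farther back than shut.
Start: joints at [-1.257, 0.22, 1.526, -0, 1.395, -0.126], TCP at [0.266, -0.566, 0.231] pointing down, gripper open.
Joint ranges: [-2.98, 2.98], [-0.91, 2.08], [0.09, 2.57], [-1.24, 4.39], [0.2, 2.65], [-2.68, 2.68]. Speed limits (rad/s): [2.57, 2.57, 3.01, 3.14, 3.14, 3.14].

### API

Orientations are given as a rotation vector (axis times angle).
In Python, from station import r gives the robot as it stands. The module is installed in compiled form; this text tells all that it offers.
- The arm moves only by the tool play_rows, never from a script. Its argument "plan" is text: rows parted by semicolons, each of 7 numbers parted by spaces: the turn, a rotation vector about the tool's x, y, z in units of 5 degrees (1.0 is 5 degrees), then the shift along the tool's x, y, z in units of 50 mm (1.0 is 50 mm), then the finger opening in mm, from 0 to 85.4. A call has 1 to 8 rows; each row is the pose to reach, as a shift and turn from the pose commanded when the call began, along the tool's axes at that moment; what a row does not reach only later rows make up. A row lasts 1/10 s, in which the tool goes at most 50 mm and 8.59 degrees, less where a joint would pass 70% of its speed; a pose out of reach is approached as far as the arm can. A call with a gripper value outside its range is refused whole. The fingers move at their own pace and stop on an object; the grip force is fixed at half the most. Time passes only in rows, so rows that repeat a pose let the fingers close. It gives the time, the measured TCP pose, the force and the opening at its end, in the units of the state.
- r.get_state(): the state, without advancing time (a new reading comes with each control period).
- r.get_image(name): name is "scene" or "top" or "wrist"; returns the picture (420x560x3 uint8, red, green, blue); there is no depth.
- r.calibration(name): a dict with "fx", "fy", "cx", "cy" (pixels), "k1" (the pictures are not rectified: a ray, as slopes to the right and down, at radius r is drawn at 1 + k1 r^2 times it, then the intrinsics apply), "origin" and "attitude" of the camera in the world; the wrist camera has in their place "tool_from_camera" (4x4, takes a point from camera to tool coordinates, whose origin is the TCP and whose axes are the tool frame's). Camera axes: x right, y up, looking along -z (the intrinsics and any distortion apply to the point x, -y, -z); pixel columns grow to the right and rows downward; lengths in m; the calibration is good to about 2 mm. A picture is of the moment at which its call begins: read the wrist's pose just before it. calibration takes no time and is no camera call.
- r.sign_off(): hands the job in, once; it reports no verdict.
The state is a dict: "time_s": time; "q": joint angles; "joint_vel": joint speeds; "effort": joint torques, N m; "tcp_pos": TCP position; "ee_rot": TCP orientation; "wrist_force": force on the tool from outside, world axes, zero at the start; "ft_torque": the same for the moment, N m; "gripper_width": finger opening in m.
Only numpy, scipy, OpenCV 4.12 (cv2) and the standard library are available. Lean on these libraries where they do the work, as an engineer would, in place of code of your own. Each camera call takes 0.05 s, during which the arm holds its last target. There are 200 camera calls.

### The job

Two panel holders lie on the table, and a small panel is in one of them. By its finger knob, swing that holder's sprung keeper arm clear of the panel (it turns one way only) until you feel it meet the hidden stop in its barrel, and finish while still holding it pressed lightly against that stop. Don't strain the stop or let the arm fly back, leave the panel lying in its bay, and leave the other arm and the things around alone.

Things in the scene. Friction and masses are not known exactly. Their poses are not given: they have to be found in the camera images.
- holder_1: the holder with the panel in it: plywood board 160 (x) x 170 (y) x 12 mm fixed on the table, origin at the centre of its underside, z up. Thin strips (6 mm above the board) frame a panel bay on its +y side; at x = +45, y = -50 mm a round metal spring barrel, 56 mm across, carries a flat steel keeper arm 15 mm wide, its top 37 mm above the table, with an upright knob at its end
- holder_2: the empty holder: plywood board 160 (x) x 170 (y) x 12 mm fixed on the table, origin at the centre of its underside, z up. Thin strips (6 mm above the board) frame a panel bay on its +y side; at x = +45, y = -50 mm a round metal spring barrel, 56 mm across, carries a flat steel keeper arm 15 mm wide, its top 37 mm above the table, with an upright knob at its end
- keeper_1 (a joint): hinge of the arm to be held, rad, vertical axis through pivot_1. 0 = at rest, the arm pointing along its holder's +y over the panel's edge; grows as it opens, clockwise from above, towards the holder's +x. A spring pulls it back: 3 to 4 N at the knob to start, 6 to 7 N at 1 rad. The hidden stop is met somewhere between 0.7 and 1.2 rad; it is buffered: there the force grows by about 1.2 N per mm at the knob, not 0.04
- keeper_2 (a joint): the same hinge on the empty holder (reads 0 at rest); to be left alone
- knob_1 (a point): centre of the finger knob of the arm to be held: an upright black peg, 14 mm in diameter, free for 36 mm above the arm (from 39 to 76 mm above the table; this point is 58 mm above the table), with a low collar 19 mm across at its foot up to 40 mm above the table; it is fixed to the arm, 100 mm from the pivot
- pivot_1 (a point): point on the arm's vertical hinge axis, 58 mm above the table, level with knob_1
- knob_2 (a point): centre of the same knob on the empty holder's arm
- stop_1: the stop inside the closed spring barrel, out of sight; origin on the hinge axis. How far round it is set differs each time and must be felt
- panel: flat wooden panel with a white ground, 108x84x8 mm, loose, lying in the bay of holder_1, its top 20 mm above the table; origin at the centre of its underside
- loupe: black eye loupe, 36 mm across, 39 mm high; bystander
- dish: white porcelain mixing dish, 68 mm across, 15 mm high; bystander
- rubber: eraser, 22x46x12 mm; bystander
- small_weight: covered steel weight with a brass knob, 30x50x47 mm; bystander
- folder: bone folder, flat, 22x154x5 mm; bystander
- pot: open pot of cotton, 66 mm across, 69 mm high; bystander
- tape: roll of masking tape lying flat, 102 mm across, 25 mm high; bystander
Not all that is in view belongs to the job. Leave any orange look-alike of the holder_1 alone.

How it is judged:
By the outcome, as a careful person would: the job done as asked, in the order asked, and still so for the second after the job is handed in, while the arm keeps its last pose, push and grip.
It also fails if it takes over 64 s, if anything falls off the work surface, if the arm or the gripper's body presses on something with over 40 N, if the wrist force passes 120 N, or if a joint passes its speed limit or range.

## Working session

There is one attempt and no reset: what is moved stays moved. The work goes in short steps, Python scripts to look and compute and a tool call to move; the robot and the scene stay as the last step left them, time stands still between calls to the robot, and variables do not carry over. Pictures are saved under pics/ and viewed, about 8 in all and at most 12, crops included, and the job is handed in when it is done.

Besides the shell and the picture viewer there is one more tool, called after "Request:" as name(argument=value, ...) on one line, values as JSON. play_rows: Moves the arm, as the interface text tells. Its arguments: {"type":"object","properties":{"plan":{"type":"string"}},"required":["plan"]}

```bash
mkdir -p pics; cat > h.py <<'E'
import numpy as np, cv2
from scipy.spatial.transform import Rotation as R
from station import r
def save(n,f):
    im=r.get_image(n); cv2.imwrite('pics/'+f,im[:,:,::-1]); return im
def campose(n):
    c=r.calibration(n)
    if n=='wrist':
        s=r.get_state(); T=np.eye(4); T[:3,:3]=R.from_rotvec(s['ee_rot']).as_matrix(); T[:3,3]=s['tcp_pos']
        T=T@np.array(c['tool_from_camera']); return c,T[:3,:3],T[:3,3]
    A=np.array(c['attitude'],float)
    A=A if A.shape==(3,3) else R.from_rotvec(A).as_matrix()
    return c,A,np.array(c['origin'])
def pix2w(n,u,v,z):
    c,A,o=campose(n)
    d=np.array([(u-c['cx'])/c['fx'],(v-c['cy'])/c['fy']]); p=d.copy()
    for _ in range(20): p=d/(1+c['k1']*(p@p))
    w=A@np.array([p[0],-p[1],-1]); return o+w*(z-o[2])/w[2]
def w2pix(n,P):
    c,A,o=campose(n); q=A.T@(np.array(P)-o); p=np.array([q[0],-q[1]])/-q[2]; p=p*(1+c['k1']*(p@p))
    return p*[c['fx'],c['fy']]+[c['cx'],c['cy']]
E
python3 - <<'E'
from h import *
print(r.get_state()); print(r.calibration('top')); print(r.calibration('wrist'))
a=save('top','top.png')
b=save('scene','scene.png')
E
```

```text
{'time_s': 0.0, 'q': array([-1.25710909e+00,  2.21206384e-01,  1.52758675e+00,  9.79654150e-06,
        1.39471460e+00, -1.26109837e-01]), 'joint_vel': array([-8.95947449e-05, -1.82518942e-03,  1.59362776e-04, -3.31955658e-04,
        1.55241510e-03,  8.50166820e-04]), 'effort': array([-1.69446732e-03, -4.96900892e+01, -3.89394093e+01, -2.39364945e-04,
        1.09369081e-02,  7.11130355e-06]), 'tcp_pos': array([ 0.26590604, -0.56495549,  0.23022437]), 'ee_rot': array([-2.65147292e+00,  1.68272725e+00,  2.30642425e-03]), 'wrist_force': array([-0.93999804, -0.35591127,  0.56571533]), 'ft_torque': array([0.0193255 , 0.00820163, 0.01055673]), 'gripper_width': 0.08524893844060685}
{'fx': 473.561223996711, 'fy': 473.561223996711, 'cx': 272.1424081502021, 'cy': 215.5555375964977, 'k1': 0.012763129260319105, 'origin': array([ 0.33570397, -0.02203842,  1.28856151]), 'attitude': array([ 0.06085844, -0.06073256, -1.58920658])}
{'fx': 366.570485181904, 'fy': 366.570485181904, 'cx': 279.93077600871055, 'cy': 217.5839416107508, 'k1': -0.07747790135760621, 'tool_from_camera': array([[ 9.99999818e-01,  4.80928192e-04,  3.63491927e-04,
        -1.82935503e-04],
       [ 5.66312569e-04, -9.56129308e-01, -2.92944407e-01,
        -7.57409909e-02],
       [ 2.06660061e-04,  2.92944559e-01, -9.56129407e-01,
        -1.43034445e-01],
       [ 0.00000000e+00,  0.00000000e+00,  0.00000000e+00,
         1.00000000e+00]])}
```

View pics/top.png

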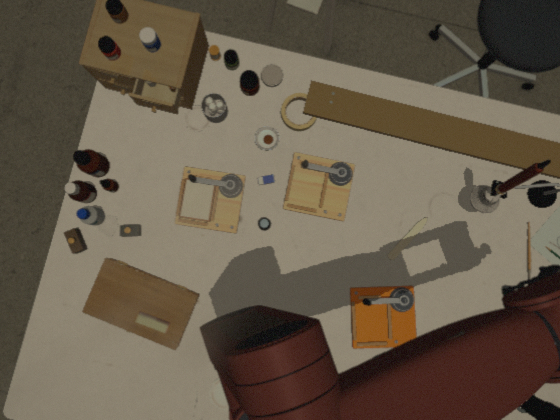

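View pics/scene.png

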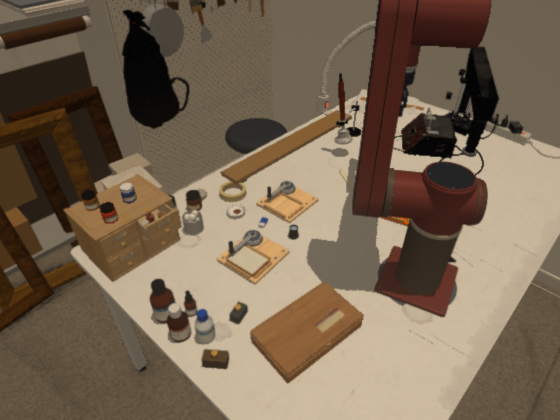

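Candidates in the top view are the plywood holders at (210,200) and (320,187). The orange look-alike is at (383,317) and is excluded. The bay of the left one at (197,205) looks paler, with a white panel in it. I'll confirm with an enlarged crop.

```bash
python3 - <<'E'
from h import *
a=cv2.imread('pics/top.png')[150:240,165:365]
cv2.imwrite('pics/crop.png',cv2.resize(a,None,fx=4,fy=4,interpolation=cv2.INTER_CUBIC))
for n,u,v,z in [('knob',191,179,.07),('barrel',231,184,.04),('knob2',305,164,.07),('barrel2',341,172,.04),('c1',183,166,.012),('c2',245,173,.012),('c3',239,232,.012),('c4',176,226,.012),('loupe',264,224,.03),('rubber',265,180,.01)]: print(n,pix2w('top',u,v,z).round(3))
E
```

```text
knob [0.529 0.186 0.07 ]
barrel [0.519 0.085 0.04 ]
knob2 [ 0.563 -0.111  0.07 ]
barrel2 [ 0.545 -0.208  0.04 ]
c1 [0.575 0.217 0.012]
c2 [0.552 0.049 0.012]
c3 [0.392 0.067 0.012]
c4 [0.411 0.237 0.012]
loupe [ 0.411 -0.001  0.03 ]
rubber [ 0.532 -0.005  0.01 ]
```

View pics/crop.png

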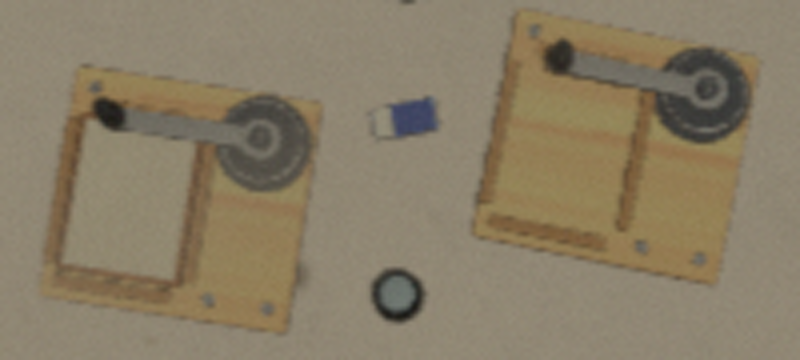

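The crop settles it: the left holder has the white panel in its bay (crop (130,200)), so it is holder_1. Its knob is at crop (108,115) and the barrel at (262,140). The right holder's bay is bare. Next I'll work out the hover pose.

```bash
cat >> h.py <<'E'
def plan(pos,ang):
    "row (5deg, 50mm units) from present pose to tool-down pose with tool x at world angle ang (deg)"
    s=r.get_state(); R0=R.from_rotvec(s['ee_rot']); a=np.radians(ang)
    X=np.array([np.cos(a),np.sin(a),0]); Z=np.array([0,0,-1.]); G=R.from_matrix(np.c_[X,np.cross(Z,X),Z])
    t=(R0.inv()*G).as_rotvec(degrees=True)/5; d=R0.inv().apply(np.array(pos)-s['tcp_pos'])/.05
    return t.round(2),d.round(3)
E
python3 - <<'E'
from h import *
print(plan([.45,-.2,.24],-20), plan([.533,.186,.17],-8))
E
```

```text
(array([-0.01,  0.02, -8.96]), array([-5.038, -6.439, -0.184])) (array([-1.000e-02,  2.000e-02, -1.136e+01]), array([-11.314, -11.228,   1.228]))
```

Request:
play_rows(plan="0 0 -1.5 -0.7 -0.9 0 45;0 0 -3 -1.4 -1.8 0 45;0 0 -4.5 -2.1 -2.7 0 45;0 0 -6 -2.8 -3.6 0 45;0 0 -7.5 -3.5 -4.5 0 45;0 0 -9 -4.2 -5.4 0 45;0 0 -10 -4.9 -6.2 0 45;0 0 -11.36 -5.5 -6.8 0 45")

```text
time_s: 0.9
tcp_pos: [0.4427, -0.2046, 0.2311]
ee_rot: [-3.134, 0.213, 0.0]
wrist_force: [1.5, -0.1, -0.5]
gripper_width: 0.0449
```

```bash
python3 - <<'E'
from h import *
print(r.get_state()['tcp_pos'],r.get_state()['q'],plan([.533,.186,.17],-8))
E
```

```text
[ 0.44266077 -0.20456711  0.23106179] [-5.94846891e-01 -1.13470470e-01  1.87463850e+00  9.02934014e-05
  1.38049369e+00 -4.59043725e-01] (array([-0.  ,  0.  ,  0.04]), array([ 0.732, -7.984,  1.222]))
```

Request:
play_rows(plan="0 0 0 0.1 -1 0 45;0 0 0 0.2 -2 0 45;0 0 0 0.3 -3 0.2 45;0 0 0 0.4 -4.2 0.4 45;0 0 0 0.5 -5.4 0.6 45;0 0 0 0.7 -6.6 0.9 45;0 0 0.04 0.73 -7.98 1.22 45;0 0 0.04 0.73 -7.98 1.22 45")

```text
time_s: 1.7
tcp_pos: [0.5325, 0.1789, 0.1712]
ee_rot: [3.133, -0.224, -0.0]
wrist_force: [-0.5, -0.7, 1.1]
gripper_width: 0.0446
```

```bash
python3 - <<'E'
from h import *
s=r.get_state(); print(s['tcp_pos'],s['ee_rot'],s['joint_vel'].round(3),s['wrist_force'])
save('wrist','w1.png')
E
```

```text
[0.53245694 0.17888018 0.17115826] [ 3.13341110e+00 -2.24497464e-01 -3.19130790e-04] [ 0.835  0.657 -0.489 -0.004 -0.177  0.829] [-0.54428155 -0.68757564  1.06473984]
```

View pics/w1.png

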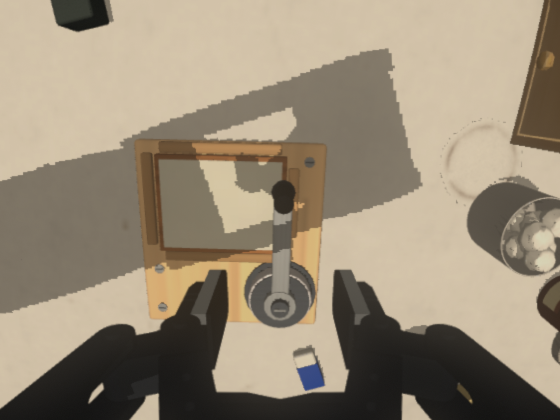

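The wrist view shows the knob top at about (283,190), the hub at (280,307) and the panel in its bay. The arm was still moving when it was taken, so I'll settle and measure again.

Request:
play_rows(plan="0 0 0 0 0 0 45;0 0 0 0 0 0 45;0 0 0 0 0 0 45")

```text
time_s: 2.05
tcp_pos: [0.5327, 0.1757, 0.1721]
ee_rot: [3.133, -0.227, 0.0]
wrist_force: [-0.1, -0.3, -1.1]
gripper_width: 0.0448
```

```bash
python3 - <<'E'
from h import *
s=r.get_state(); print(s['tcp_pos'],s['ee_rot'],s['joint_vel'].round(3),s['wrist_force'])
im=save('wrist','w2.png')
cv2.imwrite('pics/w2c.png',cv2.resize(im[130:350,180:400,::-1],None,fx=2.7,fy=2.7,interpolation=cv2.INTER_CUBIC))
E
```

```text
[0.53267156 0.17565005 0.17210681] [ 3.13309171e+00 -2.26545197e-01  3.42535251e-04] [-0.012 -0.01   0.     0.002 -0.002  0.004] [-0.12155842 -0.26895634 -1.05088961]
```

View pics/w2c.png

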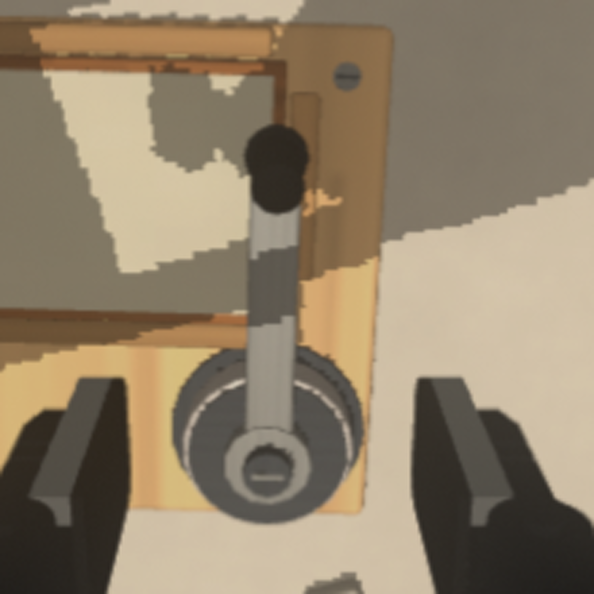

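The knob top is at crop (276,156), pixel (282.2,187.8). The hub screw is at crop (268,470), pixel (279.3,304.1).

```bash
python3 - <<'E'
from h import *
k=pix2w('wrist',282.2,187.8,.076); p=pix2w('wrist',279.3,304.1,.042)
d=(k-p)[:2]; a=np.degrees(np.arctan2(d[1],d[0])); print(k,p,np.hypot(*d),a)
# board-edge right: two corners near 12mm
c1=pix2w('wrist',180+392/2.7,130+30/2.7,.012);c2=pix2w('wrist',180+362/2.7,130+512/2.7,.012)
e=c1-c2; print('edge',c1,c2,np.hypot(*e[:2]),np.degrees(np.arctan2(e[1],e[0])))
g=np.radians(a-90); t=np.array([k[0]+.003*np.cos(g),k[1]+.003*np.sin(g)])
print(t,plan([*t,.09],a-90),plan([*t,.048],a-90))
E
```

```text
[0.53834308 0.19781342 0.076     ] [0.52076771 0.09155381 0.042     ] 0.10770328886720958 80.60828796647196
edge [0.5771754  0.21731979 0.012     ] [0.54855994 0.05253132 0.012     ] 0.16725454050884836 80.1488416253534
[0.54130287 0.19732387] (array([ 0.  , -0.01,  0.22]), array([ 0.103, -0.457,  1.646])) (array([ 0.  , -0.01,  0.22]), array([ 0.103, -0.457,  2.486]))
```

The pivot agrees with the board geometry. The knob reading comes out about 7 mm too far along the arm, so I'll use pivot + 100 mm ≈ (0.537, 0.191), which is within the pad width. Descending in two stages.

Request:
play_rows(plan="0 0 0.2 0.075 -0.33 0.5 45;0 0 0.2 0.075 -0.33 1 45;0 0 0.2 0.075 -0.33 1.45 45;0 0 0.2 0.075 -0.33 1.45 45;0 0 0.2 0.075 -0.33 1.45 45;0 0 0.2 0.075 -0.33 1.45 45")

```text
time_s: 2.7
tcp_pos: [0.54, 0.1922, 0.1013]
ee_rot: [-3.131, 0.254, -0.004]
wrist_force: [-1.0, 0.2, 0.2]
gripper_width: 0.0452
```

```bash
python3 - <<'E'
from h import *
s=r.get_state(); print(s['tcp_pos'],s['wrist_force'],s['ft_torque'],plan([.5385,.1915,.048],-9.6))
im=save('wrist','w3.png')
print(w2pix('wrist',[.537,.191,.076]))
E
```

```text
[0.54000811 0.19217844 0.10132959] [-0.95667438  0.23081706  0.20690861] [-0.00266947  0.03399493  0.01982956] (array([-0.01, -0.03,  0.07]), array([-0.03 ,  0.019,  1.066]))
[273.08718868 266.74106398]
```

View pics/w3.png

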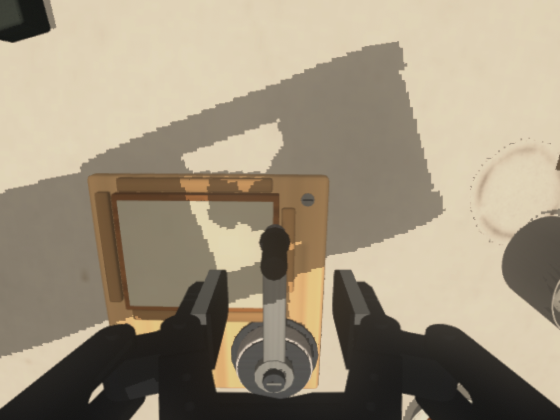

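In this view the knob top is at (275,238), its foot at about (274,268) and the hub at (274,379). That disagrees with the predicted (273,267), so I'll triangulate from both views.

```bash
python3 - <<'E'
from h import *
import h
from scipy.optimize import least_squares
S2=dict(tcp_pos=np.array([0.53267156,0.17565005,0.17210681]),ee_rot=np.array([3.13309171,-.226545197,.000342535]))
s=r.get_state();S3=dict(tcp_pos=np.array([0.54000811,0.19217844,0.10132959]),ee_rot=s['ee_rot'])
print(s['tcp_pos'],s['ee_rot'],s['joint_vel'].round(4))
class F:
    def calibration(self,n): return r.calibration(n)
    def get_state(self): return self.s
f=F(); h.r=f
def proj(S,P): f.s=S; return w2pix('wrist',P)
for n,a,b,P0 in [('top',(282.2,187.8),(275,238),[.537,.19,.07]),('hub',(279.3,304.1),(274,379),[.52,.09,.04]),('corner',(325.2,141.1),(327.5,177),[.577,.217,.012]),('screw',(180+347/2.7,130+76/2.7),(308,200),[.56,.2,.012])]:
    q=least_squares(lambda P:np.r_[proj(S2,P)-a,proj(S3,P)-b],P0); print(n,q.x.round(4),q.fun.round(1))
for z in(.06,.076,.09):
    f.s=S2; print(z,pix2w('wrist',282.2,187.8,z)); f.s=S3; print(pix2w('wrist',275,238,z)); print(pix2w('top',191,179,z))
E
```

```text
[0.54008429 0.19236781 0.10141116] [-3.13046257  0.25311776 -0.00486115] [ 0.0061 -0.0011  0.0025 -0.0009 -0.0007  0.001 ]
top [0.5367 0.1861 0.0215] [-0.1 -0.   0.1  0. ]
hub [0.5201 0.0899 0.0385] [-0.3 -0.   0.2  0. ]
corner [0.5773 0.2168 0.0044] [-0.6  0.   0.4 -0. ]
screw [0.5615 0.2061 0.0153] [ 0.  0. -0. -0.]
0.06 [0.53773794 0.19454434 0.06      ]
[0.53930907 0.20005454 0.06      ]
[0.53076977 0.18759789 0.06      ]
0.076 [0.53812375 0.19805385 0.076     ]
[0.54041618 0.20583452 0.076     ]
[0.52822936 0.18486772 0.076     ]
0.09 [0.53846134 0.20112467 0.09      ]
[0.5413849  0.21089201 0.09      ]
[0.52600649 0.18247882 0.09      ]
```

The knob blobs were swapped. The camera is on the +y side, so the peg's top projects lower in the image: (274,268) matches the predicted (273,267), and the foot reads y ≈ 0.190. The knob is therefore confirmed at (0.537, 0.191). Going down and closing.

Request:
play_rows(plan="0 0 0 -0.02 0 0.4 45;0 0 0 -0.02 0 0.8 45;0 0 0 -0.02 0 1.06 45;0 0 0 -0.02 0 1.06 45;0 0 0 -0.02 0 1.06 45")

```text
time_s: 3.25
tcp_pos: [0.5382, 0.1928, 0.0471]
ee_rot: [-3.131, 0.252, -0.001]
wrist_force: [0.5, 0.2, -0.8]
gripper_width: 0.045
```

Request:
play_rows(plan="0 0 0 0 0 0 22;0 0 0 0 0 0 22;0 0 0 0 0 0 22;0 0 0 0 0 0 22")

```text
time_s: 3.65
tcp_pos: [0.5379, 0.1928, 0.0468]
ee_rot: [-3.131, 0.252, -0.001]
wrist_force: [-0.2, -0.5, -0.1]
gripper_width: 0.0217
```

Request:
play_rows(plan="0 0 0 0 0 0 10;0 0 0 0 0 0 0;0 0 0 0 0 0 0;0 0 0 0 0 0 0")

```text
time_s: 4.05
tcp_pos: [0.5374, 0.1929, 0.0466]
ee_rot: [-3.131, 0.252, 0.001]
wrist_force: [-3.5, 0.9, 6.0]
gripper_width: 0.0124
```

```bash
python3 - <<'E'
from h import *
s=r.get_state(); print(s['tcp_pos'],s['ee_rot'],s['wrist_force'],s['ft_torque'],s['gripper_width'])
x=R.from_rotvec(s['ee_rot']).as_matrix(); print(x.round(3))
R0=np.arange(0)
# row along arc: grasp radius vector, angle steps relative to present pose
d=s['tcp_pos'][:2]-np.array([.5203,.0920]); print(np.hypot(*d),np.degrees(np.arctan2(d[1],d[0])))
im=save('wrist','w4.png')
E
```

```text
[0.53744033 0.19292569 0.04663887] [-3.13133361e+00  2.51911615e-01  7.91301012e-04] [-3.46324689  0.94891617  5.97079124] [0.07305048 0.58922332 0.00733576] 0.012376660661280531
[[ 0.987 -0.16  -0.   ]
 [-0.16  -0.987  0.   ]
 [-0.001 -0.    -1.   ]]
0.102370822845981 80.36135255927148
```

View pics/w4.png

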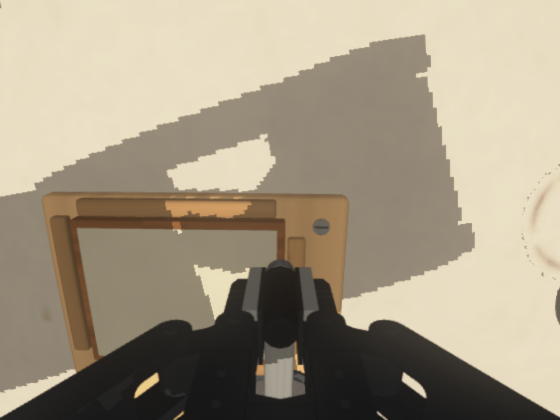

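The knob is held between the pads (280,300). The tangential reaction is −3.5 N, which matches the spring preload. Now I'll follow the arc, with tool x the opening tangent and tool y pointing inward.

Request:
play_rows(plan="0 0 0.573 0.1 0.0025 0 0;0 0 1.146 0.2 0.01 0 0;0 0 1.719 0.299 0.022 0 0;0 0 2.292 0.397 0.04 0 0;0 0 2.865 0.495 0.062 0 0;0 0 3.438 0.591 0.089 0 0;0 0 4.011 0.686 0.121 0 0;0 0 4.584 0.779 0.158 0 0")

```text
time_s: 4.9
tcp_pos: [0.5748, 0.1785, 0.0466]
ee_rot: [3.018, -0.871, -0.001]
wrist_force: [-4.1, -0.5, 5.0]
gripper_width: 0.0125
```

```bash
cat > f.py <<'E'
from h import *
s=r.get_state(); M=R.from_rotvec(s['ee_rot']).as_matrix(); d=s['tcp_pos'][:2]-np.array([.5203,.0920])
print('tcp',s['tcp_pos'].round(4),'rad %.4f th %.4f'%(np.hypot(*d),np.radians(80.36)-np.arctan2(d[1],d[0])),'yaw th %.4f'%(-np.arctan2(M[1,0],M[0,0])-np.radians(9.2)))
print('F tool',(M.T@s['wrist_force']).round(2),'T',(M.T@s['ft_torque']).round(3),'w',s['gripper_width'].round(4),s['time_s'],abs(s['joint_vel']).max().round(3))
E
python3 f.py
```

```text
tcp [0.5748 0.1785 0.0466] rad 0.1022 th 0.3936 yaw th 0.4016Traceback (most recent call last):
  File "f.py", line 4, in <module>
    print('F tool',(M.T@s['wrist_force']).round(2),'T',(M.T@s['ft_torque']).round(3),'w',s['gripper_width'].round(4),s['time_s'],abs(s['joint_vel']).max().round(3))
                                                                                         ^^^^^^^^^^^^^^^^^^^^^^^^
AttributeError: 'float' object has no attribute 'round'
```

```bash
sed -i "s/s\['gripper_width'\].round(4)/s['gripper_width']/" f.py; python3 f.py
```

```text
tcp [0.5748 0.1785 0.0466] rad 0.1022 th 0.3936 yaw th 0.4016
F tool [-3.25  2.59 -5.01] T [-0.431 -0.528 -0.153] w 0.012483489578602151 4.9 0.441
```

Request:
play_rows(plan="0 0 0.573 0.1 0.0025 0 0;0 0 1.146 0.2 0.01 0 0;0 0 1.719 0.299 0.022 0 0;0 0 2.292 0.397 0.04 0 0;0 0 2.292 0.397 0.04 0 0;0 0 2.292 0.397 0.04 0 0")

```text
time_s: 5.5
tcp_pos: [0.5904, 0.1664, 0.0466]
ee_rot: [2.917, -1.165, -0.001]
wrist_force: [-4.4, -0.6, 6.3]
gripper_width: 0.0123
```

```bash
python3 f.py
```

```text
tcp [0.5904 0.1664 0.0466] rad 0.1022 th 0.5880 yaw th 0.5995
F tool [-2.78  3.5  -6.3 ] T [-0.449 -0.459 -0.24 ] w 0.012255030409100637 5.5 0.005
```

Moment about the pivot is −(Fx·0.1+Tz) ≈ 0.52 N·m, about 5.2 N at the knob, so still only the spring. I'll continue in finer steps and trim the yaw surplus.

```bash
cat >> f.py <<'E'
F=M.T@s['wrist_force'];T=M.T@s['ft_torque']; print('knob N  %.2f'%(-(F[0]*.1+T[2])/.1))
E
python3 f.py
```

```text
tcp [0.5904 0.1664 0.0466] rad 0.1022 th 0.5880 yaw th 0.5995
F tool [-2.78  3.5  -6.3 ] T [-0.449 -0.459 -0.24 ] w 0.012255030409100637 5.5 0.005
knob N  5.18
```

Request:
play_rows(plan="0 0 0.46 0.1 0.002 0 0;0 0 0.9 0.185 0.008 0 0;0 0 0.9 0.185 0.008 0 0;0 0 0.9 0.185 0.008 0 0")

```text
time_s: 5.9
tcp_pos: [0.5966, 0.16, 0.0466]
ee_rot: [2.869, -1.279, -0.002]
wrist_force: [-4.9, 1.3, 5.4]
gripper_width: 0.012
```

```bash
python3 f.py
```

```text
tcp [0.5966 0.16   0.0466] rad 0.1022 th 0.6747 yaw th 0.6780
F tool [-4.25  2.73 -5.41] T [-0.458 -0.67  -0.207] w 0.012001811395657536 5.9 0.003
knob N  6.32
```

Request:
play_rows(plan="0 0 0.25 0.051 0.001 0 0;0 0 0.25 0.051 0.001 0 0;0 0 0.25 0.051 0.001 0 0")

```text
time_s: 6.2
tcp_pos: [0.5982, 0.1583, 0.0466]
ee_rot: [2.855, -1.31, -0.002]
wrist_force: [-4.2, 1.1, 6.4]
gripper_width: 0.0126
```

```bash
python3 f.py
```

```text
tcp [0.5982 0.1583 0.0466] rad 0.1023 th 0.6972 yaw th 0.6997
F tool [-3.54  2.49 -6.42] T [-0.51  -0.631 -0.122] w 0.012629530709494189 6.2 0.002
knob N  4.76
```

```bash
cat >> f.py <<'E'
L=[]
for i in range(5):
    r.get_image('wrist'); s=r.get_state(); M=R.from_rotvec(s['ee_rot']).as_matrix(); F=M.T@s['wrist_force'];T=M.T@s['ft_torque']; L.append([-(F[0]*.1+T[2])/.1,F[0],F[1],T[2]])
L=np.array(L);print('mean knobN,Fx,Fy,Tz',L.mean(0).round(2),'sd',L.std(0).round(2))
E
python3 f.py|tail -1
```

```text
mean knobN,Fx,Fy,Tz [ 5.72 -4.32  2.68 -0.14] sd [0.2  0.39 0.73 0.03]
```

Request:
play_rows(plan="0 0 0.27 0.05 0.001 0 0;0 0 0.27 0.05 0.001 0 0")

```text
time_s: 6.65
tcp_pos: [0.5998, 0.1563, 0.0466]
ee_rot: [2.839, -1.345, -0.002]
wrist_force: [-4.1, 1.2, 6.3]
gripper_width: 0.0124
```

```bash
python3 f.py
```

```text
tcp [0.5998 0.1563 0.0466] rad 0.1022 th 0.7220 yaw th 0.7241
F tool [-3.56  2.39 -6.32] T [-0.431 -0.743 -0.091] w 0.012416874933016362 6.65 0.016
knob N  4.46
mean knobN,Fx,Fy,Tz [ 6.16 -5.01  2.24 -0.11] sd [0.43 0.34 0.51 0.02]
```

Request:
play_rows(plan="0 0 0.28 0.05 0.001 0 0;0 0 0.28 0.05 0.001 0 0")

```text
time_s: 7.1
tcp_pos: [0.6013, 0.1544, 0.0466]
ee_rot: [2.823, -1.379, -0.002]
wrist_force: [-4.8, 2.3, 5.7]
gripper_width: 0.0124
```

```bash
python3 f.py
```

```text
tcp [0.6013 0.1544 0.0466] rad 0.1022 th 0.7459 yaw th 0.7485
F tool [-4.76  2.4  -5.73] T [-0.471 -0.696 -0.118] w 0.012398124135773533 7.1 0.016
knob N  5.94
mean knobN,Fx,Fy,Tz [ 5.71 -4.49  2.53 -0.12] sd [0.42 0.35 0.72 0.02]
```

Request:
play_rows(plan="0 0 0.28 0.05 0.001 0 0;0 0 0.28 0.05 0.001 0 0")

```text
time_s: 7.55
tcp_pos: [0.6028, 0.1524, 0.0466]
ee_rot: [2.806, -1.414, -0.002]
wrist_force: [-4.9, 1.7, 6.5]
gripper_width: 0.0123
```

```bash
python3 f.py
```

```text
tcp [0.6028 0.1524 0.0466] rad 0.1023 th 0.7705 yaw th 0.7729
F tool [-4.29  2.97 -6.53] T [-0.478 -0.73  -0.134] w 0.012317497442200544 7.55 0.016
knob N  5.63
mean knobN,Fx,Fy,Tz [ 5.98 -4.86  2.93 -0.11] sd [0.29 0.27 0.14 0.02]
```

Request:
play_rows(plan="0 0 0.28 0.05 0.001 0 0;0 0 0.28 0.05 0.001 0 0")

```text
time_s: 8.0
tcp_pos: [0.6043, 0.1504, 0.0466]
ee_rot: [-2.788, 1.448, 0.002]
wrist_force: [-4.2, 2.3, 6.4]
gripper_width: 0.0118
```

```bash
python3 f.py
```

```text
tcp [0.6043 0.1504 0.0466] rad 0.1023 th 0.7946 yaw th 0.7973
F tool [-4.35  2.13 -6.41] T [-0.477 -0.708 -0.089] w 0.011840604647152022 8.0 0.016
knob N  5.25
mean knobN,Fx,Fy,Tz [ 6.13 -4.78  2.6  -0.14] sd [0.31 0.29 0.64 0.03]
```

Request:
play_rows(plan="0 0 0.28 0.05 0.001 0 0;0 0 0.28 0.05 0.001 0 0")

```text
time_s: 8.45
tcp_pos: [0.6056, 0.1484, 0.0466]
ee_rot: [-2.77, 1.482, 0.002]
wrist_force: [-5.2, 2.4, 5.7]
gripper_width: 0.0119
```

```bash
python3 f.py
```

```text
tcp [0.6056 0.1484 0.0466] rad 0.1023 th 0.8188 yaw th 0.8217
F tool [-4.85  2.97 -5.66] T [-0.455 -0.746 -0.111] w 0.011871937206698106 8.45 0.014
knob N  5.95
mean knobN,Fx,Fy,Tz [ 6.31 -4.91  2.78 -0.14] sd [0.63 0.48 0.68 0.02]
```

Request:
play_rows(plan="0 0 0.28 0.05 0.001 0 0;0 0 0.28 0.05 0.001 0 0")

```text
time_s: 8.9
tcp_pos: [0.607, 0.1463, 0.0466]
ee_rot: [-2.752, 1.515, 0.002]
wrist_force: [-3.9, 2.1, 5.9]
gripper_width: 0.012
```

```bash
python3 f.py
```

```text
tcp [0.607  0.1463 0.0466] rad 0.1023 th 0.8429 yaw th 0.8462
F tool [-3.87  2.23 -5.86] T [-0.465 -0.755 -0.123] w 0.011993308293712958 8.9 0.015
knob N  5.10
mean knobN,Fx,Fy,Tz [ 6.29 -4.58  2.54 -0.17] sd [0.6  0.58 0.23 0.02]
```

Request:
play_rows(plan="0 0 0.27 0.05 0.001 0 0;0 0 0.27 0.05 0.001 0 0")

```text
time_s: 9.35
tcp_pos: [0.6083, 0.1442, 0.0466]
ee_rot: [-2.734, 1.548, 0.002]
wrist_force: [-4.0, 2.3, 5.9]
gripper_width: 0.0123
```

```bash
python3 f.py
```

```text
tcp [0.6083 0.1442 0.0466] rad 0.1023 th 0.8667 yaw th 0.8697
F tool [-4.04  2.27 -5.87] T [-0.486 -0.758 -0.125] w 0.012320355366334397 9.35 0.016
knob N  5.29
mean knobN,Fx,Fy,Tz [ 6.48 -4.93  2.76 -0.15] sd [0.57 0.54 0.44 0.04]
```

Request:
play_rows(plan="0 0 0.27 0.05 0.001 0 0;0 0 0.27 0.05 0.001 0 0")

```text
time_s: 9.8
tcp_pos: [0.6095, 0.1421, 0.0466]
ee_rot: [-2.715, 1.58, 0.002]
wrist_force: [-4.5, 3.1, 6.5]
gripper_width: 0.0121
```

```bash
python3 f.py
```

```text
tcp [0.6095 0.1421 0.0466] rad 0.1023 th 0.8909 yaw th 0.8932
F tool [-4.99  2.39 -6.54] T [-0.482 -0.76  -0.104] w 0.01211921181497233 9.8 0.014
knob N  6.03
mean knobN,Fx,Fy,Tz [ 6.07 -4.9   2.79 -0.12] sd [0.52 0.53 0.54 0.03]
```

Request:
play_rows(plan="0 0 0.28 0.05 0.001 0 0;0 0 0.28 0.05 0.001 0 0")

```text
time_s: 10.25
tcp_pos: [0.6107, 0.1399, 0.0466]
ee_rot: [-2.696, 1.613, 0.002]
wrist_force: [-4.6, 3.0, 5.7]
gripper_width: 0.0121
```

```bash
python3 f.py
```

```text
tcp [0.6107 0.1399 0.0466] rad 0.1023 th 0.9152 yaw th 0.9177
F tool [-4.82  2.61 -5.71] T [-0.489 -0.803 -0.155] w 0.012109886626758652 10.25 0.014
knob N  6.37
mean knobN,Fx,Fy,Tz [ 6.27 -4.7   2.87 -0.16] sd [0.61 0.5  0.32 0.03]
```

Request:
play_rows(plan="0 0 0.27 0.05 0.001 0 0;0 0 0.27 0.05 0.001 0 0")

```text
time_s: 10.7
tcp_pos: [0.6119, 0.1378, 0.0466]
ee_rot: [-2.677, 1.644, 0.002]
wrist_force: [-4.7, 3.1, 6.2]
gripper_width: 0.0121
```

```bash
python3 f.py
```

```text
tcp [0.6119 0.1378 0.0466] rad 0.1024 th 0.9392 yaw th 0.9413
F tool [-4.94  2.77 -6.21] T [-0.452 -0.749 -0.108] w 0.012078920517515267 10.7 0.016
knob N  6.02
mean knobN,Fx,Fy,Tz [ 6.37 -4.75  2.88 -0.16] sd [0.7  0.33 0.78 0.04]
```

Request:
play_rows(plan="0 0 0.28 0.05 0.001 0 0;0 0 0.28 0.05 0.001 0 0")

```text
time_s: 11.15
tcp_pos: [0.613, 0.1355, 0.0466]
ee_rot: [-2.656, 1.677, 0.002]
wrist_force: [-4.1, 3.8, 6.0]
gripper_width: 0.0124
```

```bash
python3 f.py
```

```text
tcp [0.613  0.1355 0.0466] rad 0.1024 th 0.9633 yaw th 0.9657
F tool [-5.22  2.06 -6.03] T [-0.514 -0.795 -0.101] w 0.012369190977294373 11.15 0.017
knob N  6.23
mean knobN,Fx,Fy,Tz [ 6.73 -5.2   2.8  -0.15] sd [0.72 0.71 0.4  0.02]
```

Request:
play_rows(plan="0 0 0.28 0.05 0.001 0 0;0 0 0.28 0.05 0.001 0 0")

```text
time_s: 11.6
tcp_pos: [0.614, 0.1333, 0.0466]
ee_rot: [-2.636, 1.709, 0.002]
wrist_force: [-5.2, 3.8, 5.5]
gripper_width: 0.0119
```

```bash
python3 f.py
```

```text
tcp [0.614  0.1333 0.0466] rad 0.1024 th 0.9876 yaw th 0.9901
F tool [-5.62  3.17 -5.45] T [-0.494 -0.801 -0.154] w 0.01191228847468724 11.6 0.016
knob N  7.16
mean knobN,Fx,Fy,Tz [ 7.04 -5.37  3.2  -0.17] sd [0.94 0.7  0.39 0.04]
```

Request:
play_rows(plan="0 0 0.23 0.04 0.001 0 0;0 0 0.23 0.04 0.001 0 0")

```text
time_s: 12.05
tcp_pos: [0.6148, 0.1315, 0.0466]
ee_rot: [-2.618, 1.735, 0.002]
wrist_force: [-3.9, 4.0, 5.2]
gripper_width: 0.0122
```

```bash
python3 f.py
```

```text
tcp [0.6148 0.1315 0.0466] rad 0.1024 th 1.0066 yaw th 1.0100
F tool [-5.17  2.06 -5.16] T [-0.489 -0.748 -0.129] w 0.012225538817146964 12.05 0.014
knob N  6.46
mean knobN,Fx,Fy,Tz [ 6.71 -5.03  2.63 -0.17] sd [0.19 0.13 0.24 0.02]
```

Request:
play_rows(plan="0 0 0.27 0.05 0.001 0 0;0 0 0.27 0.05 0.001 0 0")

```text
time_s: 12.5
tcp_pos: [0.6158, 0.1292, 0.0466]
ee_rot: [-2.598, 1.766, 0.002]
wrist_force: [-4.1, 4.3, 5.8]
gripper_width: 0.0123
```

```bash
python3 f.py
```

```text
tcp [0.6158 0.1292 0.0466] rad 0.1025 th 1.0309 yaw th 1.0337
F tool [-5.51  2.29 -5.77] T [-0.463 -0.787 -0.125] w 0.012302127536778378 12.5 0.015
knob N  6.75
mean knobN,Fx,Fy,Tz [ 6.77 -5.1   3.03 -0.17] sd [0.47 0.31 0.57 0.03]
```

Request:
play_rows(plan="0 0 0.28 0.05 0.001 0 0;0 0 0.28 0.05 0.001 0 0")

```text
time_s: 12.95
tcp_pos: [0.6166, 0.1269, 0.0466]
ee_rot: [-2.576, 1.798, 0.002]
wrist_force: [-4.1, 3.8, 6.5]
gripper_width: 0.0121
```

```bash
python3 f.py
```

```text
tcp [0.6166 0.1269 0.0466] rad 0.1025 th 1.0550 yaw th 1.0581
F tool [-4.99  2.54 -6.52] T [-0.522 -0.804 -0.165] w 0.012134862674022348 12.95 0.014
knob N  6.63
mean knobN,Fx,Fy,Tz [ 6.76 -4.9   3.06 -0.19] sd [0.58 0.43 0.42 0.04]
```

Request:
play_rows(plan="0 0 0.26 0.05 0.001 0 0;0 0 0.26 0.05 0.001 0 0")

```text
time_s: 13.4
tcp_pos: [0.6175, 0.1246, 0.0466]
ee_rot: [-2.555, 1.827, 0.002]
wrist_force: [-4.0, 4.1, 5.9]
gripper_width: 0.0122
```

```bash
python3 f.py
```

```text
tcp [0.6175 0.1246 0.0466] rad 0.1025 th 1.0786 yaw th 1.0808
F tool [-5.19  2.48 -5.86] T [-0.493 -0.83  -0.128] w 0.012194534031113206 13.4 0.016
knob N  6.46
mean knobN,Fx,Fy,Tz [ 7.18 -5.39  2.99 -0.18] sd [0.26 0.38 0.4  0.02]
```

Request:
play_rows(plan="0 0 0.26 0.05 0.001 0 0;0 0 0.26 0.05 0.001 0 0")

```text
time_s: 13.85
tcp_pos: [0.6181, 0.1226, 0.0466]
ee_rot: [-2.534, 1.855, 0.003]
wrist_force: [-5.3, 5.6, 7.1]
gripper_width: 0.0123
```

```bash
python3 f.py
```

```text
tcp [0.6181 0.1226 0.0466] rad 0.1025 th 1.0991 yaw th 1.1033
F tool [-7.    3.35 -7.07] T [-0.445 -1.017 -0.22 ] w 0.0122693571019176 13.85 0.013
knob N  9.20
mean knobN,Fx,Fy,Tz [ 8.57 -6.46  2.8  -0.21] sd [0.56 0.56 0.53 0.01]
```

The force jumped by 1.4 N and the TCP lagged, so the stop was probably met near th ≈ 1.09. A small 1 mm step will confirm it.

Request:
play_rows(plan="0 0 0.11 0.022 0 0 0;0 0 0.11 0.022 0 0 0")

```text
time_s: 14.3
tcp_pos: [0.6183, 0.1219, 0.0466]
ee_rot: [-2.526, 1.867, 0.004]
wrist_force: [-5.1, 5.6, 6.0]
gripper_width: 0.0122
```

```bash
python3 f.py
```

```text
tcp [0.6183 0.1219 0.0466] rad 0.1025 th 1.1062 yaw th 1.1123
F tool [-6.84  3.26 -6.03] T [-0.428 -1.147 -0.191] w 0.012185758536280506 14.3 0.008
knob N  8.75
mean knobN,Fx,Fy,Tz [ 9.94 -7.58  2.79 -0.24] sd [0.55 0.53 0.26 0.01]
```

The force rose another 1.4 N for 1.1 mm, which is the buffer stiffness of 1.2 N/mm. The stop is confirmed and the press is about 3 N over the spring. I'll hold here and check the panel.

Request:
play_rows(plan="0 0 0 0 0 0 0;0 0 0 0 0 0 0;0 0 0 0 0 0 0;0 0 0 0 0 0 0;0 0 0 0 0 0 0")

```text
time_s: 15.05
tcp_pos: [0.6183, 0.122, 0.0466]
ee_rot: [-2.526, 1.866, 0.003]
wrist_force: [-5.3, 6.0, 5.9]
gripper_width: 0.0126
```

```bash
python3 f.py; python3 - <<'E'
from h import *
a=r.get_image('wrist');b=r.get_image('scene')[150:310,180:360]
b=cv2.resize(b,None,fx=2.2,fy=2.2); a=a[:,:400]; H=420
b=cv2.copyMakeBorder(b,0,H-b.shape[0],0,0,cv2.BORDER_CONSTANT)
cv2.imwrite('pics/end.png',np.hstack([a,b])[:,:,::-1])
E
```

```text
tcp [0.6183 0.122  0.0466] rad 0.1025 th 1.1056 yaw th 1.1120
F tool [-7.29  3.28 -5.92] T [-0.436 -1.118 -0.267] w 0.012627686732583557 15.05 0.002
knob N  9.96
mean knobN,Fx,Fy,Tz [ 9.44 -7.4   2.66 -0.2 ] sd [0.4  0.33 0.38 0.02]
```

View pics/end.png

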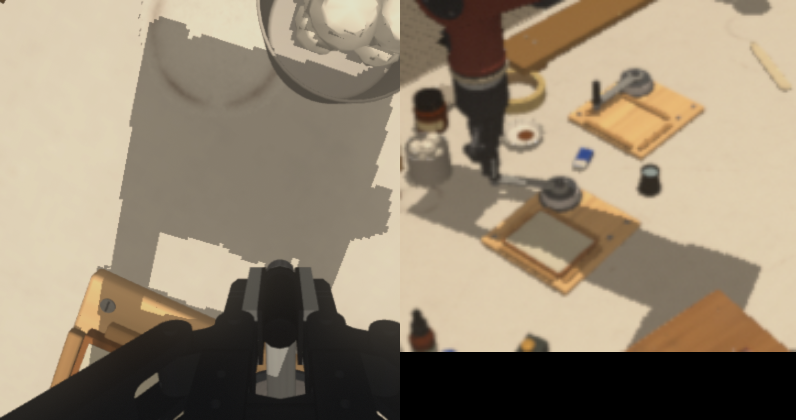

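The right half shows the keeper arm swung clear at about (520,182), with the panel still in its bay at (550,240). The other holder is untouched, its knob at (597,92). The left half shows the knob still held at (280,310). Force is steady at about 9.5 N, so I'm handing in.

```bash
python3 -c "
from station import r
print(r.sign_off())"
```

```text
the job is handed in; nothing more can be done
None
```

I gripped the knob of the holder with the panel and swung its keeper arm open until it met the hidden stop. I handed the job in at about 15 s of the 64 s allowed, with the gripper still holding the knob against the stop.

- **Stop:** it was met at about 1.09 rad. The force at the knob had been climbing slowly to about 7 N. It then rose 1.4 N over the next 2.1 mm, where contact was made, and another 1.4 N over 0.7–1.1 mm (measured and commanded). That fits the buffer, though readings scatter by about 0.5 N.
- **Final hold:** it is steady at about 1.106 rad and 9.5–10 N at the knob, roughly 2.5–3 N above the spring alone.
- **Surroundings:** the last picture shows the panel in its bay, the arm clear of it, and the other holder and the bystanders in view untouched.
- **Checks that disagreed:** my first readings put the knob about 7 mm too far out, because I had taken its foot for its top. A second view settled this before I gripped. Single force readings were noisy, so I averaged five at each step.

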